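Seat the filter cup in the vacuum receiver

ROBOT

A 6-joint arm with a two-finger parallel gripper is mounted at the origin on a cart in front of the work surface, level with it; the furniture and walls round the work are solid. World frame = base frame: x ahead of the robot, y to its left, z up, the work surface at z = 0. Lengths are in m, angles in rad, forces in N, time in s.
With the tool pointing down it reaches from about 0.35 to 0.875 m from the base axis. Payload 4.2 kg.
Tool frame: the origin (TCP) lies at the centre of the arm's flange, where the gripper is bolted on; the fingertips stand 182 mm ahead of it and the grasp point (between the pads) lies 164 mm ahead of it; z points along the fingers, y is the line along which they close (so a half turn about z gives the same grasp; the last joint's range is limited). The gripper opens to 87 mm and grips with 3 to 60 N. Pads are 19 mm wide; open, the fingers measure 117 mm over their backs; the gripper's body (75 mm by 190 mm) begins 51 mm behind the grasp point.
Start: joints at [1.392, 0.385, 0.008, 0, -1.194, -0.259], TCP at [0.265, 0.566, 0.405] pointing down, gripper open.
Joint ranges: [-3.14, 3.14], [-1.21, 2.06], [-1.07, 1.41], [-3.16, 2.05], [-2.99, -0.16], [-3.1, 3.1]. Speed limits (rad/s): [2.79, 2.79, 3.14, 3.14, 3.14, 3.14].

INTERFACE

Orientations are given as a unit quaternion [w, x, y, z].
In Python, from workcell import arm gives the robot as it stands.
- The arm moves only by the tool send_rows, never from a script. Its argument "moves" is a list of rows, each a list of 3 entries, a list of its own where there are three numbers: the shift along the tool's x, y, z in mm, then the turn about the tool's z in rad, then the closure, from -1 (fully open) to 1 (shut), so that 0 is half open. In form: [[[tx, ty, tz], twist, grip], ...]. A call has 1 to 8 rows; each row is the pose to reach, as a shift and turn from the pose commanded when the call began, along the tool's axes at that moment; what a row does not reach only later rows make up. A row lasts 1/8 s, in which the tool goes at most 62.5 mm and 10.7 degrees, less where a joint would pass 70% of its speed; a pose out of reach is approached as far as the arm can. A call with a gripper value outside its range is refused whole. The fingers move at their own pace and stop on an object; "newtons" is the grip in N (left out, the last holds). Time passes only in rows, so rows that repeat a pose let the fingers close. It gives the time, the measured TCP pose, the force, the opening and the grip force at its end, in the units of the state.
- arm.get_state(): the state, without advancing time (a new reading comes with each control period).
- arm.snapshot(name): name is "scene" or "top" or "wrist"; returns the picture (480x640x3 uint8, blue, green, red); there is no depth.
- arm.camera_model(name): a dict with "fx", "fy", "cx", "cy" (pixels), "rvec" (rotation vector, rad) and "tvec" (3), from world to camera coordinates, as OpenCV has them. Camera axes: x right, y down, z forward; pixel columns grow to the right and rows downward; lengths in m; the calibration is good to about 2 mm. A picture is of the moment at which its call begins: read the wrist's pose just before it. camera_model takes no time and is no camera call; for the wrist camera it gives the pose at the moment of the call.
- arm.sign_off(): hands the job in; it is judged then, once.
The state is a dict: "time": time; "joint_pos": joint angles; "qd": joint speeds; "joint_efforts": joint torques, N m; "tool_pos": TCP position; "eef_rot": TCP orientation; "ft_force": force on the tool from outside, world axes, zero at the start; "wrist_torque": the same for the moment, N m; "width": finger opening in m; "gripper_force": force on a finger pad.
Only numpy, scipy, OpenCV 4.12 (cv2) and the standard library are available. Lean on these libraries where they do the work, as an engineer would, in place of code of your own. Each camera call takes 0.05 s, during which the arm holds its last target. There are 200 camera calls.

TASK

Set up the filtration: take the larger of the two white porcelain filter cups and lower it upright, without dropping it, into the tapered rubber collar on top of the metal receiver until it is fully home, with its flange resting flat on the collar. Then let go of it, and leave the smaller cup where it stands.

Things in the scene. Friction and masses are not known exactly. Their poses are not given: they have to be found in the camera images.
- cup_large: Larger white porcelain filter cup, loose, upright, round, 70 mm tall, about 120 g. Foot tapers from 34 mm diameter at the underside to 51 mm at 30 mm height; flange 64 mm wide, 4 mm thick (30 to 34 mm height); above it a straight wall 50 mm in diameter up to the open top, where to grip it. Wall 3.5 mm. Origin: centre of the underside; z up its axis.
- cup_small: Smaller white porcelain filter cup of the same shape, 50 mm tall, upper wall 36 mm and flange 46 mm in diameter; too small for the collar, it stays where it is. The two cups stand on the left part of the bench, either one nearer the middle. Origin: centre of the underside; z up.
- collar_top (a point): Centre of the collar's mouth, in the plane of its flat top face, 80 mm above the bench; z up. The grey rubber collar is an open funnel-shaped ring: inside 54 mm wide at the top, 39 mm at 26 mm depth; outside 70 mm at the top. With the large cup home, flange on this face, the cup's underside is 30 mm below this point, with 1.5 mm play all round.
- receiver: Round metal receiver, fixed to the bench to the right of the cups, that carries the collar: 88 mm in diameter, foot 98 mm, hose barb roughly on the side away from the robot. Origin: centre of its underside; z up. The collar's mouth is 80 mm straight above it.
There are look-alikes about, which are no part of the job. What is shaped like the cup_large but yellow is not meant.

How it is judged:
By the outcome, as a careful person would: the job done as asked, in the order asked, and still so for the second after the job is handed in, with the robot touching nothing.
It also fails if it takes over 38 s, if anything falls off the work surface, if the arm or the gripper's body presses on something with over 40 N, if the wrist force passes 120 N, or if a joint passes its speed limit or range.

## Working session

There is one attempt and no reset: what is moved stays moved. The work goes in short steps, Python scripts to look and compute and a tool call to move; the robot and the scene stay as the last step left them, time stands still between calls to the robot, and variables do not carry over. Pictures are saved under pics/ and viewed, at most 10 in all, crops included, and the job is handed in when it is done.

Besides the shell and the picture viewer there is one more tool, called after "Request:" as name([rows], argument=value, ...), one row to a line, values as JSON. send_rows: Moves the arm, as the interface text tells. Its arguments: {"type":"object","properties":{"moves":{"type":"array","items":{"type":"array"}},"newtons":{"type":"number"}},"required":["moves"]}

```bash
mkdir -p pics
cat > h.py <<'E'
import numpy as np, cv2
from workcell import arm
def cam(n):
    m=arm.camera_model(n);K=np.array([[m['fx'],0,m['cx']],[0,m['fy'],m['cy']],[0,0,1.]])
    return K,np.array(m['rvec'],float).ravel(),np.array(m['tvec'],float).ravel()
def ray(c,u,v):
    K,r,t=c;R=cv2.Rodrigues(r)[0];return -R.T@t,R.T@np.linalg.inv(K)@np.array([u,v,1.])
def plane(c,u,v,z):
    o,d=ray(c,u,v);return o+d*(z-o[2])/d[2]
def proj(c,p):
    return cv2.projectPoints(np.array(p,float).reshape(-1,1,3),c[1],c[2],c[0],None)[0].reshape(-1,2)
E
python3 - <<'E'
from h import *
s=arm.get_state();print(s)
for n in('top','scene'):
    cv2.imwrite(f'pics/{n}0.png',arm.snapshot(n));c=cam(n);print(n,c[0].tolist(),ray(c,320,240))
E
```

```text
{'time': 0.0, 'joint_pos': array([ 1.39157199e+00,  3.85529249e-01,  6.61927632e-03, -5.22981134e-04,
       -1.19403009e+00, -2.58589148e-01]), 'qd': array([-0.00164251, -0.00010262,  0.00169882, -0.00105638,  0.00028165,
       -0.0007825 ]), 'joint_efforts': array([-2.69993325e-04, -3.90659666e+01,  1.87407070e+01,  4.21963066e+00,
        1.09046622e-02, -2.04530879e-04]), 'tool_pos': array([0.26485631, 0.56586304, 0.40366955]), 'eef_rot': array([ 1.08066429e-03,  9.76113904e-01, -2.17256617e-01, -2.00331762e-04]), 'ft_force': array([ 0.13489678, -1.14491695,  0.63209946]), 'wrist_torque': array([ 0.0401461 , -0.050947  ,  0.02509821]), 'gripper_force': 0.0, 'width': 0.08729172745505946}
top [[448.4410673364375, 0.0, 323.87605821773946], [0.0, 448.4410673364375, 237.0646612959615], [0.0, 0.0, 1.0]] (array([0.33742509, 0.05727175, 0.93039201]), array([ 2.16397832e-01,  9.09912536e-04, -9.76365047e-01]))
scene [[602.2915185340288, 0.0, 325.64227768685475], [0.0, 602.2915185340288, 234.16562304029728], [0.0, 0.0, 1.0]] (array([-0.07483039, -0.30728742,  0.95450231]), array([ 0.53029341,  0.33860758, -0.77737726]))
```

View pics/top0.png

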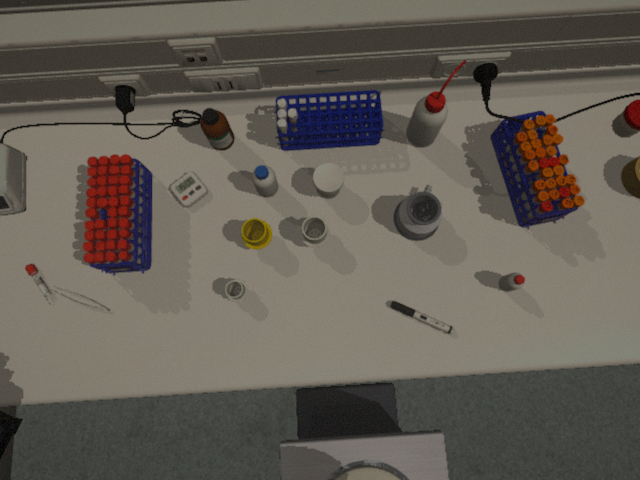

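View pics/scene0.png

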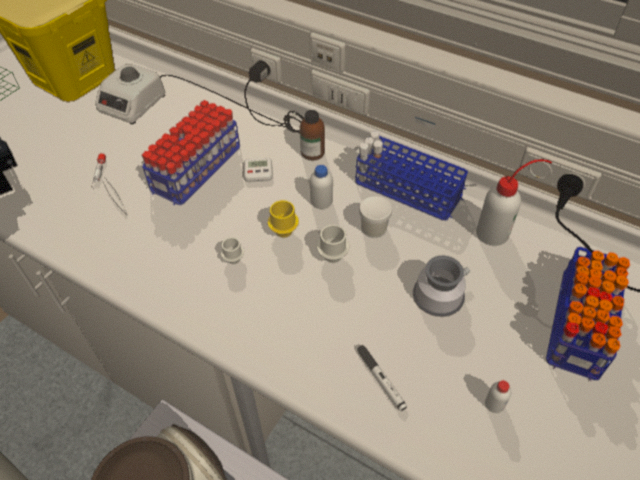

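The top view shows these candidates:
- White flanged cup at (314,230).
- Small white flanged cup at (234,289).
- Yellow cup at (257,234).
- White jar without a flange at (327,180).

The cup at (314,230) fits: it is white, flanged and the larger one. The receiver and collar are at about (418,215). I'll confirm this in a crop and measure.

Run:
```python
from h import *
t=cv2.imread('pics/top0.png');s=cv2.imread('pics/scene0.png')
a=cv2.resize(t[150:310,210:450],None,fx=3.3,fy=3.3,interpolation=cv2.INTER_CUBIC)[:300*2-72,:]
b=cv2.resize(s[190:320,210:480],(792,381),interpolation=cv2.INTER_CUBIC)
cv2.imwrite('pics/cropt.png',a)
T,S=cam('top'),cam('scene')
# rough first guess
for nm,u,z in(('large',(314,229),.07),('small',(234,288),.05),('yellow',(257,232),.07),('jar',(327,178),.07),('bottle',(262,172),.09),('collar',(425,208),.08)):
    print(nm,plane(T,*u,z).round(3))
for nm,u,z in(('large',(333,238),.07),('small',(231,245),.05),('collar',(444,270),.08)):
    print(nm,plane(S,*u,z).round(3))
```

```text
large [0.551 0.068 0.07 ]
small [0.447 0.233 0.05 ]
yellow [0.553 0.181 0.07 ]
jar [0.656 0.036 0.07 ]
bottle [0.67  0.164 0.09 ]
collar [ 0.577 -0.153  0.08 ]
large [0.545 0.059 0.07 ]
small [0.444 0.227 0.05 ]
collar [ 0.577 -0.153  0.08 ]
```

View pics/cropt.png

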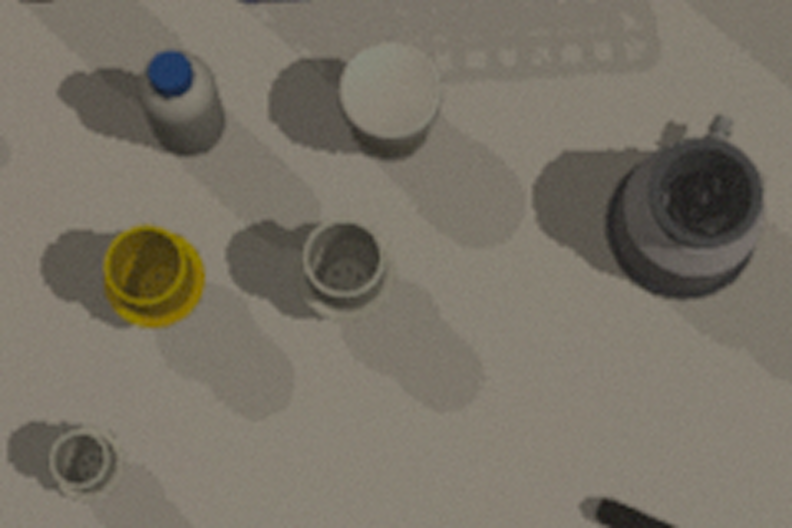

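The crop confirms it. The white flanged cup has its rim centre at (314.2,228.8), its wall is as wide as the yellow cup's, and the small one is clearly smaller. The collar mouth centre is at about (424,208). Next I move above the large cup.

Request:
send_rows([
  [[470, 329, 0], 0, -1],
  [[470, 329, 0], 0, -1],
  [[470, 329, 0], 0, -1],
  [[470, 329, 0], 0, -1],
  [[470, 329, 0], 0, -1],
  [[470, 329, 0], 0, -1],
  [[470, 329, 0], 0, -1],
  [[470, 329, 0], 0, -1],
], newtons=20)

```text
time: 1.1
tool_pos: [0.5149, 0.1308, 0.4046]
eef_rot: [0.0, 0.976, -0.217, -0.0]
ft_force: [1.5, 0.7, 0.3]
width: 0.0868
gripper_force: 0.0
```

Request:
send_rows([
  [[40, 28, 0], 0, -1],
  [[60, 42, 0], 0, -1],
  [[60, 42, 0], 0, -1],
  [[60, 42, 0], 0, -1],
])

```text
time: 1.6
tool_pos: [0.5506, 0.0695, 0.4044]
eef_rot: [0.0, 0.976, -0.217, -0.0]
ft_force: [-0.7, 0.4, 0.1]
width: 0.0868
gripper_force: 0.0
```

Run:
```python
from h import *
c=cam('wrist');s=arm.get_state();im=arm.snapshot('wrist');cv2.imwrite('pics/w1.png',im)
np.savez('pics/w1.npz',K=c[0],r=c[1],t=c[2]);print(s['tool_pos'],s['eef_rot'],ray(c,320,240),proj(c,[[.551,.068,.07],[.551,.068,.0],[.577,-.153,.08]]))
```

```text
[0.55060562 0.06950052 0.40441123] [ 9.02250258e-05  9.76141304e-01 -2.17135884e-01 -3.93581218e-04] (array([0.62432372, 0.03414828, 0.38435141]), array([-0.25797047,  0.12514908, -0.95812602])) [[321.98635682 225.18336399]
 [321.89189719 208.37204706]
 [576.79658023  75.20350856]]
```

View pics/w1.png

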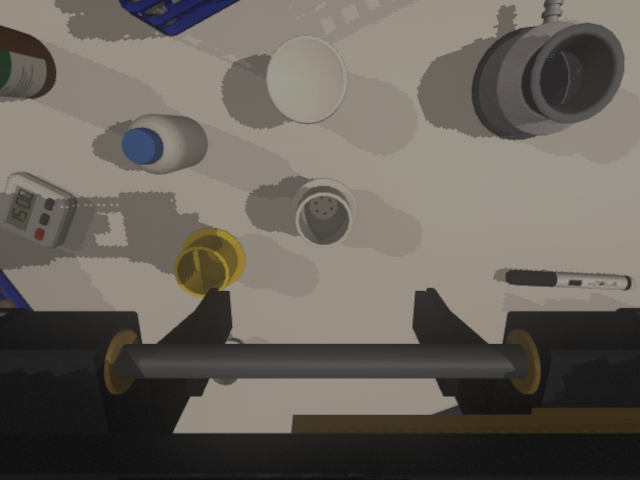

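The wrist view shows the large cup's rim centred near (323,218), close to the prediction of (322,225). The collar mouth is centred near (576,73) against a prediction of (577,75). I'll fit the rims precisely.

Run:
```python
from h import *
d=np.load('pics/w1.npz');W=(d['K'],d['r'],d['t']);T=cam('top')
def fit(im,c,box,seed,z,lab):
    x0,y0,x1,y1=box
    g=cv2.resize(cv2.GaussianBlur(im[y0:y1,x0:x1],(3,3),0),None,fx=4,fy=4,interpolation=cv2.INTER_CUBIC)
    g=cv2.cvtColor(g,cv2.COLOR_BGR2GRAY)
    e=cv2.Canny(g,25,60)
    cs=cv2.findContours(e,cv2.RETR_LIST,cv2.CHAIN_APPROX_NONE)[0]
    out=g.copy();out=cv2.cvtColor(out,cv2.COLOR_GRAY2BGR);out[e>0]=(0,0,255)
    for k in cs:
        if len(k)<60: continue
        p=np.array([plane(c,(u+.5)/4-.5+x0,(v+.5)/4-.5+y0,z)[:2] for u,v in k[:,0]])*1000
        (cx,cy),(a,b),_=cv2.fitEllipseDirect(p.astype(np.float32))
        q=p-p.mean(0);
        if 30<a and b<85 and b-a<8: print(lab,len(k),'c',round(cx,1),round(cy,1),'ax',round(a,1),round(b,1))
    return out
w=cv2.imread('pics/w1.png');t=cv2.imread('pics/top0.png')
o=[fit(w,W,(280,165,370,260),0,.07,'cup w'),fit(w,W,(515,10,635,135),0,.08,'col w'),fit(t,T,(295,205,335,255),0,.07,'cup t'),fit(t,T,(395,185,450,240),0,.08,'col t')]
H=max(i.shape[0] for i in o[:2])
cv2.imwrite('pics/edges.png',cv2.resize(np.hstack([cv2.copyMakeBorder(i,0,H-i.shape[0],0,0,0) for i in o[:2]]),None,fx=.9,fy=.9))
```

```text
(no output)
```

View pics/edges.png

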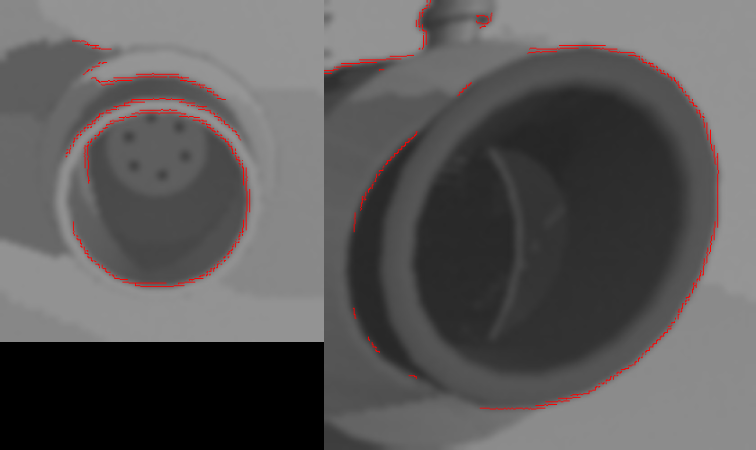

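The edge picture shows the cup's inner rim (about 67–247 by 110–286 px) and the collar's mouth clearly, but the contours are broken. Masking the darker interiors should do better.

```bash
cat >> h.py <<'E'
def mouth(im,c,box,z,lab,exp,ths):
    x0,y0,x1,y1=box
    g=cv2.cvtColor(cv2.resize(im[y0:y1,x0:x1],None,fx=4,fy=4,interpolation=cv2.INTER_CUBIC),cv2.COLOR_BGR2GRAY)
    g=cv2.GaussianBlur(g,(5,5),0)
    for th in ths:
        for k in cv2.findContours((g<th).astype(np.uint8),cv2.RETR_LIST,cv2.CHAIN_APPROX_NONE)[0]:
            if len(k)<60: continue
            k=cv2.convexHull(k)
            p=np.array([plane(c,(u+.5)/4-.5+x0,(v+.5)/4-.5+y0,z)[:2] for u,v in k[:,0]])*1000
            if len(p)<8: continue
            (cx,cy),(a,b),_=cv2.fitEllipseDirect(p.astype(np.float32))
            if abs((a+b)/2-exp)<5 and b-a<6: print(lab,th,'c',round(cx,1),round(cy,1),'ax',round(a,1),round(b,1))
E
python3 - <<'E'
from h import *
d=np.load('pics/w1.npz');W=(d['K'],d['r'],d['t']);T=cam('top')
w=cv2.imread('pics/w1.png');t=cv2.imread('pics/top0.png')
mouth(w,W,(280,165,370,260),.07,'cup w',43,range(90,150,6))
mouth(t,T,(295,205,335,255),.07,'cup t',43,range(80,150,6))
mouth(w,W,(515,10,635,135),.08,'col w',54,range(40,90,5))
mouth(t,T,(395,185,450,240),.08,'col t',54,range(30,90,5))
E
```

```text
cup w 90 c 554.3 64.6 ax 40.7 42.3
cup w 96 c 554.3 64.9 ax 41.7 42.3
cup w 96 c 563.6 62.2 ax 40.3 43.0
cup w 102 c 554.3 65.0 ax 42.3 42.5
cup w 102 c 563.0 62.5 ax 41.9 44.6
cup w 108 c 554.3 65.0 ax 42.6 42.8
cup w 114 c 554.3 65.0 ax 43.0 43.1
cup w 120 c 554.3 65.0 ax 43.3 43.3
cup w 126 c 554.3 65.0 ax 43.6 43.6
cup w 132 c 554.3 65.0 ax 43.9 44.0
cup w 138 c 554.3 65.0 ax 44.3 44.3
cup w 144 c 554.2 65.0 ax 44.8 45.0
cup t 80 c 554.3 68.0 ax 39.2 41.3
cup t 86 c 554.3 68.2 ax 40.4 41.7
cup t 92 c 554.4 68.3 ax 41.3 42.4
cup t 98 c 554.4 68.4 ax 42.0 42.9
cup t 104 c 554.4 68.5 ax 42.8 43.5
cup t 110 c 554.3 68.6 ax 43.7 44.3
col w 45 c 581.5 -137.3 ax 47.8 50.3
col w 50 c 581.5 -138.0 ax 49.7 51.4
col w 50 c 578.6 -152.9 ax 50.4 53.5
col w 55 c 580.7 -139.9 ax 53.1 54.2
col w 55 c 577.8 -153.0 ax 53.0 53.8
col w 60 c 577.7 -153.2 ax 53.8 54.6
col w 65 c 577.7 -153.3 ax 54.5 55.2
col w 70 c 577.6 -153.5 ax 55.2 55.9
col w 75 c 577.5 -153.7 ax 56.1 56.6
col w 80 c 577.4 -153.8 ax 57.0 57.4
col t 45 c 575.9 -151.3 ax 47.9 53.6
col t 50 c 576.8 -150.6 ax 52.1 54.1
col t 55 c 576.9 -150.3 ax 54.2 55.7
col t 60 c 576.8 -150.4 ax 55.8 57.5
```

Both views agree on the sizes: 43 mm for the cup bore and 54 mm for the collar. The displacement from cup to collar is about (23,-218.5) mm. Cup absolute position is about (554.3,66.7), so I descend and grasp.

Request:
send_rows([
  [[5, 1, 50], 0, -1],
  [[5, 1, 100], 0, -1],
  [[5, 1, 150], 0, -1],
  [[5, 1, 175], 0, -1],
  [[5, 1, 182], 0, -1],
  [[5, 1, 182], 0, -1],
  [[5, 1, 182], 0, -0.2],
  [[5, 1, 182], 0, -0.2],
])

```text
time: 2.65
tool_pos: [0.5553, 0.0664, 0.224]
eef_rot: [-0.001, 0.976, -0.217, 0.001]
ft_force: [-0.5, 0.0, 0.7]
width: 0.074
gripper_force: 0.0
```

Request:
send_rows([
  [[0, 0, 0], 0, 0.1],
  [[0, 0, 0], 0, 0.3],
  [[0, 0, 0], 0, 0.5],
  [[0, 0, 0], 0, 0.5],
  [[0, 0, 0], 0, 0.5],
  [[0, 0, 0], 0, 0.5],
], newtons=20)

```text
time: 3.4
tool_pos: [0.555, 0.0662, 0.2229]
eef_rot: [0.0, 0.976, -0.217, 0.0]
ft_force: [-1.3, -0.6, 1.9]
width: 0.0495
gripper_force: 20.0
```

Request:
send_rows([
  [[0, 0, -20], 0, 0.5],
  [[0, 0, -60], 0, 0.5],
  [[0, 0, -110], 0, 0.5],
  [[20, 33, -130], 0, 0.5],
  [[45, 75, -130], 0, 0.5],
  [[70, 116, -130], 0, 0.5],
  [[95, 157, -130], 0, 0.5],
  [[107, 177, -130], 0, 0.5],
])

```text
time: 4.4
tool_pos: [0.5766, -0.1416, 0.3518]
eef_rot: [-0.0, 0.976, -0.218, -0.001]
ft_force: [0.3, 0.8, -0.3]
width: 0.0497
gripper_force: 20.0
```

Request:
send_rows([
  [[6, 11, 0], 0, 0.5],
  [[6, 11, 0], 0, 0.5],
  [[6, 11, 0], 0, 0.5],
])

```text
time: 4.78
tool_pos: [0.5776, -0.1511, 0.3526]
eef_rot: [-0.0, 0.976, -0.217, -0.0]
ft_force: [0.2, 0.3, -1.0]
width: 0.0492
gripper_force: 20.0
```

Run:
```python
from h import *
c=cam('wrist');s=arm.get_state();im=arm.snapshot('wrist');cv2.imwrite('pics/w2.png',im)
np.savez('pics/w2.npz',K=c[0],r=c[1],t=c[2]);p=s['tool_pos'];print(p,s['eef_rot'],s['ft_force'],s['width'])
print(proj(c,[[p[0],p[1],p[2]-.164+.012],[.5777,-.1532,.08]]))
cv2.imwrite('pics/s2.png',arm.snapshot('scene')[120:380,300:600])
```

```text
[ 0.57761849 -0.151109    0.3526014 ] [-1.24673351e-04  9.76237853e-01 -2.16701675e-01 -1.52310035e-04] [ 0.24795857  0.31272554 -0.99655977] 0.04916375107764758
[[319.82028394 341.56666563]
 [323.25280948 247.23668426]]
```

View pics/w2.png

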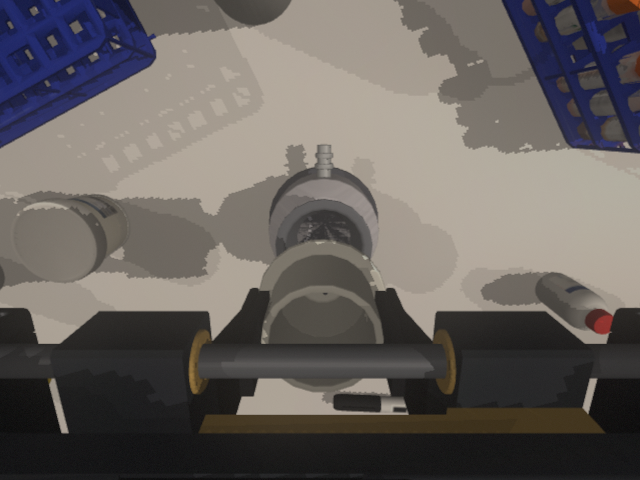

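The wrist view shows the held cup centred near u=323 and the collar mouth behind it near u=324 (rows 200–250). Tool y is aligned to within about 1 mm. Combining the two displacement estimates leaves a residual of about (+1,+1) mm, so I apply that and lower in stages.

Request:
send_rows([
  [[1, 1, 20], 0, 0.5],
  [[1, 1, 40], 0, 0.5],
  [[1, 1, 50], 0, 0.5],
  [[1, 1, 57], 0, 0.5],
  [[1, 1, 62], 0, 0.5],
  [[1, 1, 66], 0, 0.5],
  [[1, 1, 66], 0, 0.5],
  [[1, 1, 66], 0, 0.5],
])

```text
time: 5.88
tool_pos: [0.5782, -0.1534, 0.2871]
eef_rot: [-0.0, 0.976, -0.217, 0.0]
ft_force: [0.7, 0.7, -0.8]
width: 0.0498
gripper_force: 20.0
```

Request:
send_rows([
  [[0, 0, 3], 0, 0.5],
  [[0, 0, 6], 0, 0.5],
  [[0, 0, 8], 0, 0.5],
  [[0, 0, 9], 0, 0.5],
  [[0, 0, 9], 0, 0.5],
])

```text
time: 6.5
tool_pos: [0.5781, -0.1533, 0.2776]
eef_rot: [0.0, 0.976, -0.217, -0.0]
ft_force: [-0.5, -0.2, -1.5]
width: 0.0497
gripper_force: 20.0
```

Run:
```python
from h import *
s=arm.get_state();print({k:np.round(s[k],4) for k in('tool_pos','eef_rot','ft_force','wrist_torque','width')})
im=arm.snapshot('scene');c=cam('scene');u,v=proj(c,[[.578,-.152,.09]])[0].astype(int)
cv2.imwrite('pics/s3.png',cv2.resize(im[v-75:v+75,u-100:u+100],(800,600),interpolation=cv2.INTER_CUBIC))
```

```text
{'tool_pos': array([ 0.5781, -0.1533,  0.2776]), 'eef_rot': array([ 0.000e+00,  9.761e-01, -2.172e-01, -1.000e-04]), 'ft_force': array([-0.5037, -0.213 , -1.5303]), 'wrist_torque': array([-0.031 , -0.0498, -0.0022]), 'width': np.float64(0.0497)}
```

View pics/s3.png

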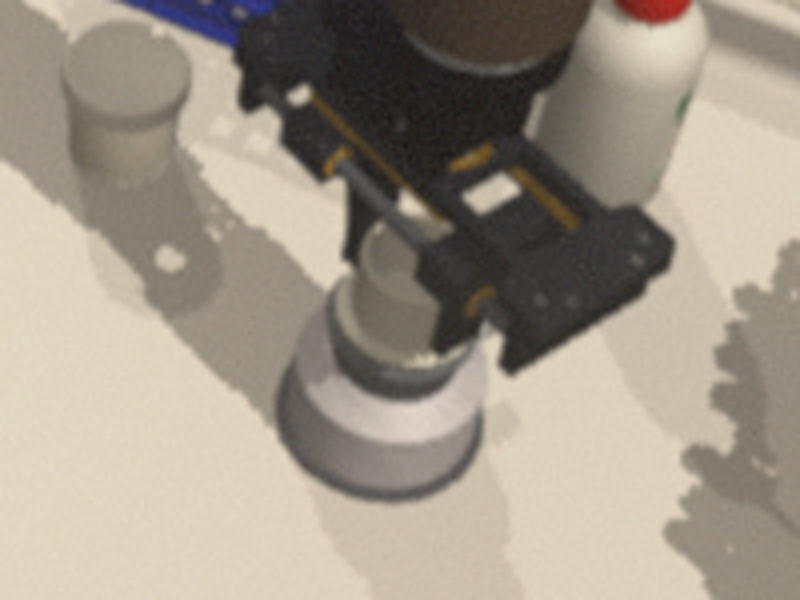

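The cup is upright, with its foot in the collar and its flange (row ~340) almost on the collar. No contact force has built up yet, and about 5 mm remain.

Request:
send_rows([
  [[0, 0, 1], 0, 0.5],
  [[0, 0, 2], 0, 0.5],
  [[0, 0, 3], 0, 0.5],
  [[0, 0, 4], 0, 0.5],
  [[0, 0, 4], 0, 0.5],
])

```text
time: 7.18
tool_pos: [0.5781, -0.1533, 0.2736]
eef_rot: [0.0, 0.976, -0.217, -0.0]
ft_force: [0.1, 0.2, -0.8]
width: 0.0499
gripper_force: 20.0
```

Request:
send_rows([
  [[0, 0, 0.5], 0, 0.5],
  [[0, 0, 1], 0, 0.5],
  [[0, 0, 1], 0, 0.5],
])

```text
time: 7.55
tool_pos: [0.5781, -0.1533, 0.273]
eef_rot: [0.0, 0.976, -0.217, 0.0]
ft_force: [-1.0, 0.8, 1.4]
width: 0.0495
gripper_force: 20.0
```

Request:
send_rows([
  [[0, 0, 0.5], 0, 0.5],
  [[0, 0, 1], 0, 0.5],
  [[0, 0, 1], 0, 0.5],
])

```text
time: 7.92
tool_pos: [0.5781, -0.1533, 0.2729]
eef_rot: [0.0, 0.976, -0.217, 0.0]
ft_force: [-3.4, 0.4, 5.6]
width: 0.0495
gripper_force: 20.0
```

Contact came at TCP z = 0.273, exactly the height expected for home, with force building up. I release and retreat.

Request:
send_rows([
  [[0, 0, 0], 0, -0.2],
  [[0, 0, 0], 0, -0.5],
  [[0, 0, 0], 0, -1],
  [[0, 0, 0], 0, -1],
  [[0, 0, 0], 0, -1],
  [[0, 0, -20], 0, -1],
  [[0, 0, -60], 0, -1],
  [[0, 0, -110], 0, -1],
])

```text
time: 8.93
tool_pos: [0.5779, -0.1533, 0.3818]
eef_rot: [0.0, 0.976, -0.217, -0.001]
ft_force: [0.5, 0.7, 0.7]
width: 0.0869
gripper_force: 0.0
```

Request:
send_rows([
  [[-60, 0, -10], 0, -1],
  [[-120, 0, -10], 0, -1],
  [[-160, 0, -10], 0, -1],
  [[-160, 0, -10], 0, -1],
])

```text
time: 9.43
tool_pos: [0.4308, -0.085, 0.3924]
eef_rot: [-0.0, 0.976, -0.216, 0.0]
ft_force: [0.5, 0.3, -0.4]
width: 0.0867
gripper_force: 0.0
```

Run:
```python
from h import *
s=arm.get_state();print(s['tool_pos'],s['width'],s['ft_force'])
a=arm.snapshot('scene');c=cam('scene');w=arm.snapshot('wrist');W=cam('wrist')
def crop(im,c,h):
    u,v=proj(c,[[.578,-.152,.09]])[0].astype(int);print(u,v)
    u=np.clip(u,h,640-h);v=np.clip(v,h,480-h);return cv2.resize(im[v-h:v+h,u-h:u+h],(400,400),interpolation=cv2.INTER_CUBIC)
cv2.imwrite('pics/fin.png',np.hstack([crop(a,c,60),crop(w,W,100)]))
```

```text
[ 0.43083923 -0.08501114  0.39240339] 0.0867110579668381 [ 0.50667303  0.30070715 -0.41216438]
444 266
319 4
```

View pics/fin.png

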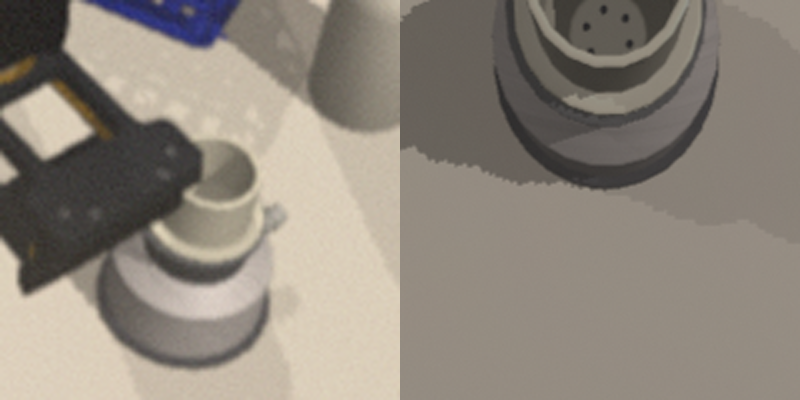

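Both crops show the cup upright and free of the gripper, with its flange flat on the collar all round. I hand the job in.

```bash
python3 -c "
from workcell import arm
print(arm.sign_off())"
```

```text
the job is handed in; nothing more can be done
None
```

The large white cup is home in the collar with its flange flat on it, released and clear of the gripper; the small cup was not touched, and the job was handed in at about 9.5 s.

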